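# Push the inky block through the splash flap of the wash-up cabinet

## Task

The square printing block on the loading shelf is ready for washing: push it from behind with your fingertips so that it noses the splash flap open and goes right through, until it slides down into the well of the wash-up cabinet. Then take your fingers back out and let the flap fall shut. Do not pick the block up, and leave the long narrow block and everything else where it is.

Things in the scene. Friction and masses are not known exactly. Their poses are not given: they have to be found in the camera images.
- cabinet: Steel wash-up cabinet fixed on the bench, 310 wide, 155 high. Origin: on the bench top under the middle of the closed flap. x axis level, into the cabinet (within 0.22 rad of world x), y left, z up. The other entries give mm in this frame. Roof: flat clear cover, top at z = 154, from the flap back to x = 285; behind it a grey pump box, 170 high.
- shelf (a point): Middle of the loading shelf's top, at x = -85, y = 0, z = 85. The shelf is level steel, x from -170 to 0, y from -155 to 155; open at the front, with 8 mm high upturned edges at its left and right ends.
- sill (a point): Middle of the mouth's sill, level with the shelf (x = 0, y = 0, z = 85). The mouth is y from -135 to 135, z from 85 up to the hinge rod at 145. Over it only a header bar, x from -6 to 6, z from 142 to 155, and nothing higher near it. Upright fingers meet this header; fingers leaning forward 25 to 45 degrees can reach 10 to 30 mm past the flap.
- crest (a point): Middle of the top edge of the slide inside the cabinet (x = 40, y = 0, z = 85). Slippery white plastic (friction about 0.2): level at shelf height from x = 0 to 40, then 30 degrees down to x = 144. A block whose centre is past this edge tips over it and slides down by itself to the well: level floor at z = 25, from x = 144 to the back wall at x = 275.
- flap (a joint): Top-hinged splash flap, light grey plastic, 264 wide, 54 tall, 3 thick, 35 g, hanging free in the mouth from a rod 60 above the shelf; 4 mm gap beneath it. Value in rad: 0 hanging shut, grows as its lower edge swings inwards (to 1.45); it cannot swing outwards. It gives way to a light push (well under 1 N), rests on whatever is under it, and falls shut within about a second when nothing holds it.
- flap_edge (a point): Middle of the flap's lower edge.
- square_block_mid (a point): Centre (half-way up, 11.5 above the shelf) of the square printing block: wood with a brown lino face on top, 75 x 75, 23 high, 130 to 250 g; lies face up on the loading shelf, on its left or right half. The axes run parallel to its sides, z up.
- long_block_mid (a point): Centre (half-way up) of the long narrow printing block, same make, 100 x 40 (its x axis along the 100), 23 high, lying on the other half of the shelf, roughly end-on to the flap. Not to be moved.
- ink_tin: Ink tin, 82 diameter, 50 high, on the bench in front of the cabinet; origin under its base. Leave alone.
- ink_tin2: Ink tin, 72 diameter, 60 high, on the bench to the left; origin under its base. Leave alone.
- oil_bottle: Green glass bottle, 64 diameter, 210 high, on the bench to the left; origin under its base. Leave alone.
- jar: Clear jar with a black lid, 90 diameter, 130 high, on the bench to the right; origin under its base. Leave alone.
- tub: White plastic bowl, 110 diameter, 50 high, on the bench to the left; origin under its base. Leave alone.
- brayer: Ink roller, rubber roll 40 diameter and 100 wide with a wooden handle, on the bench to the right, 40 high; origin on the bench under the roll. Leave alone.
- ink_knife: Ink knife, 200 long, lying on the bench to the left; origin under its middle. Leave alone.
Not all that is in view belongs to the job. Leave any blue, pink or yellow look-alike of the part that bears square_block_mid alone.

How it is judged:
By the outcome, as a careful person would: the job done as asked, in the order asked, and still so for the second after the job is handed in, with the robot touching nothing.
It also fails if it takes over 40 s, if anything falls off the work surface, if the arm or the gripper's body presses on something with over 40 N, if the wrist force passes 120 N, or if a joint passes its speed limit or range.

## Robot

A 6-joint arm with a two-finger parallel gripper is mounted at the origin on the work surface. World frame = base frame: x ahead of the robot, y to its left, z up, the work surface at z = 0. Lengths are in m, angles in degrees, forces in N, time in s.
With the tool pointing down it reaches from about 0.35 to 0.875 m from the base axis. Payload 4.2 kg.
Tool frame: the origin (TCP) lies on the centre line of the jaws, within the pads' length; the fingertips stand 22 mm ahead of it and the grasp point (between the pads) lies 3 mm ahead of it (r.tcp_to_tips is the distance from the TCP to the fingertips, in m); z points along the fingers, y is the line along which they close (so a half turn about z gives the same grasp; the last joint's range is limited). The gripper opens to 87 mm and grips with 3 to 60 N. Pads are 19 mm wide; open, the fingers measure 117 mm over their backs; the gripper's body (75 mm by 190 mm) begins 51 mm behind the grasp point.
Start: joints at [-62.017, 22.042, 0.453, 0, -68.411, -14.817], TCP at [0.142, -0.609, 0.213] pointing down, gripper open.
Joint ranges: [-179.83, 179.83], [-69.29, 118.12], [-61.27, 80.66], [-181.25, 117.63], [-171.15, -9.14], [-177.46, 177.46]. Speed limits (degrees/s): [159.86, 159.86, 180, 180, 180, 180].

## Interface

Orientations are given as a 3x3 rotation matrix whose columns are the frame's x, y, z axes.
In Python, from station import r gives the robot as it stands.
- The arm moves only by the tool apply_moves, never from a script. Its argument "plan" is a list of rows, each an object with "grip": the opening, from 0 (shut) to 1 (fully open); "offset": the shift along the tool's x, y, z in cm, a list of three; "spin": the turn about the tool's z in rad. A call has 1 to 5 rows; each row is the pose to reach, as a shift and turn from the pose commanded when the call began, along the tool's axes at that moment; what a row does not reach only later rows make up. A row lasts 1/10 s, in which the tool goes at most 50 mm and 8.59 degrees, less where a joint would pass 70% of its speed; a pose out of reach is approached as far as the arm can. A call with a gripper value outside its range is refused whole. The fingers move at their own pace and stop on an object; the grip force is fixed at half the most. Time passes only in rows, so rows that repeat a pose let the fingers close. It gives the time, the measured TCP pose, the force, the opening and the grip force at its end, in the units of the state.
- r.sense(): the state, without advancing time (a new reading comes with each control period).
- r.capture(name): name is "scene" or "top"; returns a dict with "img" (384x512x3 uint8, blue, green, red), "depth" (384x512 float32, m along the optical axis (not along the pixel's ray), 0 where there is no reading), "mtx" (3x3 intrinsics, pixels), "R" (3x3) and "t" (3): a world point X has camera coordinates R X + t. Camera axes: x right, y down, z forward; pixel columns grow to the right and rows downward; lengths in m; the calibration is good to about 2 mm. A picture is of the moment at which its call begins.
- r.finish_job(): hands the job in; it is judged then, once.
The state is a dict: "time_s": time; "joints": joint angles; "joint_velocities": joint speeds; "effort": joint torques, N m; "tcp_pos": TCP position; "ee_rot": TCP orientation; "wrist_force": force on the tool from outside, world axes, zero at the start; "moment": the same for the moment, N m; "gripper_width": opening from 0.0 (shut) to 1.0 (fully open); "gripper_force": force on a finger pad.
Only numpy, scipy, OpenCV 4.12 (cv2) and the standard library are available. Lean on these libraries where they do the work, as an engineer would, in place of code of your own. Each camera call takes 0.05 s, during which the arm holds its last target. There are 200 camera calls.

## Working session

There is one attempt and no reset: what is moved stays moved. The work goes in short steps, Python scripts to look and compute and a tool call to move; the robot and the scene stay as the last step left them, time stands still between calls to the robot, and variables do not carry over. Pictures are saved under pics/ and viewed, at most 10 in all, crops included, and the job is handed in when it is done.

Besides the shell and the picture viewer there is one more tool, called after "Emit:" as name(argument=value, ...) on one line, values as JSON. apply_moves: Moves the arm, as the interface text tells. Its arguments: {"type":"object","properties":{"plan":{"type":"array"}},"required":["plan"]}

```bash
mkdir -p pics; ls; python3 - <<'E'
from station import r
import cv2,numpy as np
for n in("scene","top"):
    c=r.capture(n); cv2.imwrite(f"pics/{n}0.png",c["img"]); np.savez(f"{n}0.npz",**c)
    print(n,c["R"].round(3).tolist(),c["t"].round(3))
s=r.sense();print(s["tcp_pos"],s["ee_rot"],s["time_s"],r.tcp_to_tips)
E
```

```text
pics
scene [[-0.212, 0.977, 0.01], [0.696, 0.158, -0.7], [-0.686, -0.142, -0.714]] [ 0.12  -0.29   1.778]
top [[-0.067, -0.998, -0.003], [-0.975, 0.066, -0.211], [0.211, -0.011, -0.977]] [0.034 0.549 1.466]
[ 0.14226185 -0.60803363  0.21177369] [[-9.73737876e-01 -2.27671382e-01 -5.38908130e-04]
 [-2.27672000e-01  9.73736051e-01  1.88781560e-03]
 [ 9.49526876e-05  1.96093184e-03 -9.99998073e-01]] 0.1 0.022
```

View pics/scene0.png

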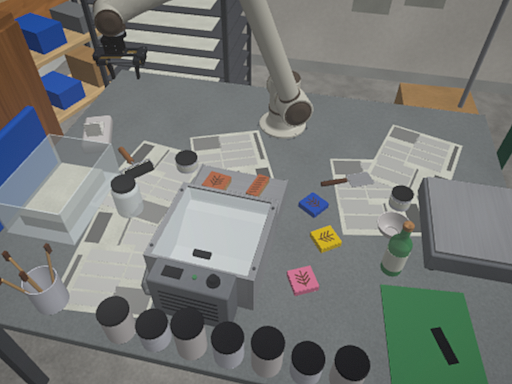

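View pics/top0.png

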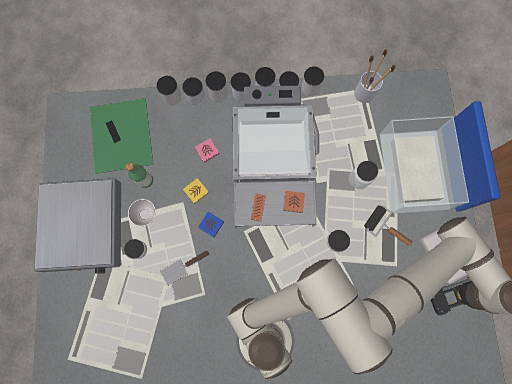

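The top view shows the shelf at about cols 235-316, rows 182-226. The square block is at (293,202), on the right half, the long block at (258,207), and the flap line runs along row ~181. Next I measure them.

```bash
cat > h.py <<'E'
import numpy as np,cv2
def world(c,u,v,z):
    K,R,t=c["mtx"],c["R"],c["t"]
    d=R.T@np.linalg.inv(K)@np.array([u,v,1.]); o=-R.T@t
    return o+d*(z-o[2])/d[2]
def cloud(c):
    K=c["mtx"];v,u=np.mgrid[:384,:512];d=c["depth"]
    P=np.stack([(u-K[0,2])/K[0,0]*d,(v-K[1,2])/K[1,1]*d,d],-1)
    return (P-c["t"])@c["R"]
def blocks(c,zt,box):
    """outlines of the brown block tops, in world at height zt"""
    hsv=cv2.cvtColor(c["img"],cv2.COLOR_BGR2HSV)
    m=cv2.inRange(hsv,(2,90,60),(16,255,255)); k=np.zeros_like(m); x0,x1,y0,y1=box
    k[y0:y1,x0:x1]=m[y0:y1,x0:x1]; k=cv2.morphologyEx(k,cv2.MORPH_CLOSE,np.ones((5,5)))
    out=[]
    for q in cv2.findContours(k,cv2.RETR_EXTERNAL,cv2.CHAIN_APPROX_NONE)[0]:
        if cv2.contourArea(q)<60: continue
        w=np.array([world(c,*p[0],zt)[:2] for p in q],np.float32)
        out.append(cv2.minAreaRect(w*1000))
    return out
E
python3 - <<'E'
from h import *
for n,box in(("top",(230,320,180,230)),("scene",(195,290,165,205))):
    c=dict(np.load(n+"0.npz")); print(n,blocks(c,.108,box))
    P=cloud(c); x0,x1,y0,y1=box
    S=P[y0-5:y1+5,x0-5:x1+5].reshape(-1,3); S=S[(abs(S[:,2]-.085)<.006)]
    print(len(S),S[:,2].mean(),cv2.minAreaRect((S[:,:2]*1000).astype(np.float32)))
    # roof / header level
    T=P.reshape(-1,3); T=T[(abs(T[:,2]-.153)<.01)&(T[:,0]>.45)&(T[:,0]<1)&(abs(T[:,1])<.3)]
    print(len(T),cv2.minAreaRect((T[:,:2]*1000).astype(np.float32)))
c=dict(np.load("top0.npz"))
i=c["img"][95:235,225:325]; cv2.imwrite("pics/topc.png",cv2.resize(i,None,fx=5,fy=4.2,interpolation=cv2.INTER_CUBIC))
E
```

```text
top [((496.08514404296875, -4.0498046875), (38.609458923339844, 99.25422668457031), 76.16332244873047), ((508.2148132324219, -141.55343627929688), (74.30973815917969, 74.0479507446289), 79.62525939941406)]
2574 0.08587995902562208 ((523.760009765625, -69.94017028808594), (311.3758850097656, 198.60182189941406), 86.2644271850586)
5858 ((747.09521484375, -80.68244934082031), (309.1546325683594, 318.7148742675781), 87.20668029785156)
scene [((495.23199462890625, -4.0844268798828125), (42.49559783935547, 103.1498794555664), 76.66456604003906), ((506.7406921386719, -139.7815704345703), (81.29285430908203, 72.62770080566406), 80.53565216064453)]
1179 0.08495436534019786 ((482.3122863769531, -65.78883361816406), (312.61358642578125, 134.10182189941406), 84.02947998046875)
8880 ((772.094482421875, -81.99513244628906), (311.1735534667969, 373.97265625), 87.3345947265625)
```

View pics/topc.png

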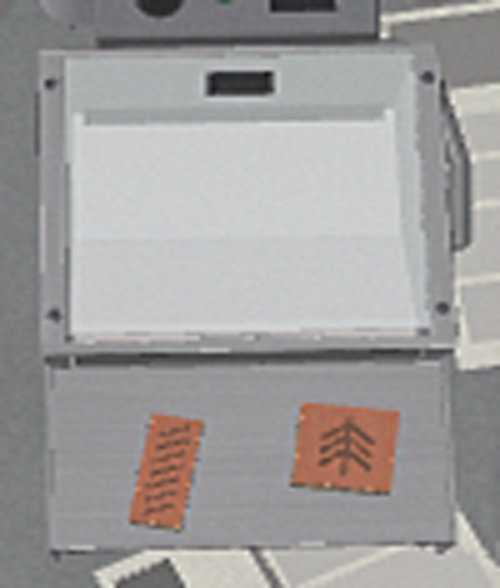

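The crop shows the shelf's front edge from (52,550) to (450,548) and the header's front edge from (45,356) to (452,350). The square block is turned a few degrees clockwise relative to the shelf.

```bash
python3 - <<'E'
from h import *
c=dict(np.load("top0.npz"))
f=lambda a,b,z:world(c,225+(a+.5)/5-.5,95+(b+.5)/4.2-.5,z)[:2]*1000
for z,A,B in((.085,(50,550),(454,547)),(.155,(45,355),(454,351))):
    a,b=f(*A,z),f(*B,z); print(z,a,b,np.linalg.norm(a-b),(a+b)/2,np.degrees(np.arctan2(*(a-b)[::-1]))-90)
P=cloud(c)
T=P.reshape(-1,3)
for lo,hi in((.148,.158),(.080,.0895)):
    m=(T[:,2]>lo)&(T[:,2]<hi)&(T[:,0]>.38)&(T[:,0]<1)&(abs(T[:,1]+.07)<.2)
    yaw=np.radians(-2.9);ex=np.array([np.cos(yaw),np.sin(yaw)]);ey=np.array([-ex[1],ex[0]])
    q=T[m][:,:2]*1000; print(np.percentile(q@ex,[0,.5,1,50,99,99.5,100]).round(),np.percentile(q@ey,[0,.5,50,99.5,100]).round())
E
```

```text
0.085 [433.14099856  88.26647602] [ 415.28566034 -218.41440687] 307.200223034119 [424.21332945 -65.07396543] -3.3320692349339396
0.155 [596.94739572  78.91462648] [ 580.10241541 -224.52011152] 303.901947318606 [588.52490557 -72.80274252] -3.1774761089992722
[591. 593. 594. 732. 885. 887. 892.] [-198. -196.  -45.  111.  111.]
[ 428.  429.  430.  517.  981.  997. 1009.] [-219. -195.  -39.  110.  176.]
```

Cabinet origin is about (0.595, -0.074) with yaw -3.1°. The square block centre in the cabinet frame is about (-83, -72), turned -7° relative to it. Moves only allow a shift and a spin, so I first check, in free space, what the tool's tilt does at the edge of its reach.

Emit:
apply_moves(plan=[{"grip": 0.4, "offset": [0, -5, -3], "spin": 0}, {"grip": 0.4, "offset": [0, -10, -6], "spin": 0}, {"grip": 0.4, "offset": [0, -18, -8], "spin": 0}, {"grip": 0.4, "offset": [0, -30, -10], "spin": 0}, {"grip": 0.4, "offset": [0, -40, -10], "spin": 0}])

```text
time_s: 0.6
tcp_pos: [0.1931, -0.8243, 0.2941]
ee_rot: [[-0.974, -0.228, 0.0], [-0.228, 0.974, -0.001], [-0.0, -0.001, -1.0]]
wrist_force: [0.4, -2.2, 0.7]
gripper_width: 0.634
gripper_force: 0.0
```

Emit:
apply_moves(plan=[{"grip": 0.4, "offset": [0, -30, 0], "spin": 0}, {"grip": 0.4, "offset": [0, -30, 0], "spin": 0}, {"grip": 0.4, "offset": [0, -30, 0], "spin": 0}, {"grip": 0.4, "offset": [0, -30, 0], "spin": 0}, {"grip": 0.4, "offset": [0, -30, 0], "spin": 0}])

```text
time_s: 1.1
tcp_pos: [0.2112, -0.9013, 0.2424]
ee_rot: [[-0.974, -0.227, 0.006], [-0.227, 0.973, -0.038], [0.003, -0.038, -0.999]]
wrist_force: [-0.5, 0.5, 1.3]
gripper_width: 0.402
gripper_force: 0.0
```

At the limit it leaned about 2° outward. I want to know whether the lean grows and whether it persists on the way back.

Emit:
apply_moves(plan=[{"grip": 0.4, "offset": [0, -30, 0], "spin": 0}, {"grip": 0.4, "offset": [0, -30, 0], "spin": 0}, {"grip": 0.4, "offset": [0, -30, 0], "spin": 0}, {"grip": 0.4, "offset": [0, -30, 0], "spin": 0}, {"grip": 0.4, "offset": [0, -30, 0], "spin": 0}])

```text
time_s: 1.6
tcp_pos: [0.219, -0.9342, 0.19]
ee_rot: [[-0.974, -0.227, 0.014], [-0.228, 0.971, -0.076], [0.004, -0.077, -0.997]]
wrist_force: [0.0, -1.4, 0.3]
gripper_width: 0.4
gripper_force: 0.0
```

Emit:
apply_moves(plan=[{"grip": 0.4, "offset": [0, 5, 0], "spin": 0}, {"grip": 0.4, "offset": [0, 10, 0], "spin": 0}, {"grip": 0.4, "offset": [0, 10, 0], "spin": 0}])

```text
time_s: 1.9
tcp_pos: [0.2017, -0.8574, 0.1841]
ee_rot: [[-0.974, -0.227, 0.013], [-0.228, 0.971, -0.077], [0.005, -0.078, -0.997]]
wrist_force: [1.0, -0.7, 1.4]
gripper_width: 0.399
gripper_force: 0.0
```

The lean persists in the commanded pose, so the needed forward lean can be built up by pressing against the reach limit in the right direction. I go high over the cabinet and do that facing +x.

```bash
cat > g.py <<'E'
from station import r
import sys,numpy as np
yaw=np.radians(-3.1);O=np.array([.595,-.074,0.]);C=np.array([[np.cos(yaw),-np.sin(yaw),0],[np.sin(yaw),np.cos(yaw),0],[0,0,1]])
def go(*pts):
    "offsets (cm) to world TCP points"
    s=r.sense();R=np.array(s["ee_rot"]);p=np.array(s["tcp_pos"])
    a=R[:,2]
    print("t",s["time_s"],"tcp",p.round(4),"z",a.round(3),"lean",np.degrees(np.arccos(-a[2])).round(1),"cab",((p-O)@C).round(4),"tipcab",((p+.022*a-O)@C).round(4),"W",s["gripper_width"])
    print("yaxis(cab)",(C.T@R[:,1]).round(3),"spin for y level with cab y",np.arctan2(*( [ -(C[:,1]@R[:,0]), C[:,1]@R[:,1] ])).round(3),"j",np.array(s["joints"]).round(0))
    for q in pts: print(q,((np.array(q)-p)@R*100).round(1).tolist())
E
python3 -c "
from g import *
go([.19,-.70,.5],[.45,-.35,.55],[.75,.06,.55])"
```

```text
t 1.9 tcp [ 0.2017 -0.8574  0.1841] z [ 0.013 -0.077 -0.997] lean 4.5 cab [-0.3503 -0.8035  0.1841] tipcab [-0.3499 -0.8052  0.1622] W 0.3985283931108767
yaxis(cab) [-0.279  0.957 -0.078] spin for y level with cab y 0.285 j [-66.  48.  43.   1. -80. -11.]
[0.19, -0.7, 0.5] [-2.3, 13.1, -32.7]
[0.45, -0.35, 0.55] [-35.6, 40.7, -40.1]
[0.75, 0.06, 0.55] [-74.1, 73.7, -42.8]
```

Emit:
apply_moves(plan=[{"grip": 0.4, "offset": [-1, 3, -5], "spin": 0}, {"grip": 0.4, "offset": [-2, 6, -9], "spin": 0.07}, {"grip": 0.4, "offset": [-2, 9, -13], "spin": 0.14}, {"grip": 0.4, "offset": [-2, 11, -17], "spin": 0.21}, {"grip": 0.4, "offset": [-2, 13, -22], "spin": 0.28}])

```text
time_s: 2.4
tcp_pos: [0.1894, -0.7119, 0.3906]
ee_rot: [[-0.998, 0.053, 0.015], [0.052, 0.996, -0.078], [-0.019, -0.077, -0.997]]
wrist_force: [0.6, -1.6, 0.8]
gripper_width: 0.402
gripper_force: 0.0
```

```bash
python3 -c "
from g import *
go([.45,-.35,.5],[.75,.06,.5])"
```

```text
t 2.4 tcp [ 0.1894 -0.7119  0.3906] z [ 0.015 -0.078 -0.997] lean 4.5 cab [-0.3705 -0.6589  0.3906] tipcab [-0.3701 -0.6606  0.3687] W 0.40225630968043835
yaxis(cab) [-0.001  0.997 -0.077] spin for y level with cab y 0.002 j [-62.  29.  36.   1. -92. -31.]
[0.45, -0.35, 0.5] [-24.3, 36.6, -13.3]
[0.75, 0.06, 0.5] [-52.2, 79.0, -16.1]
```

Emit:
apply_moves(plan=[{"grip": 0.4, "offset": [-2.6, 4, -1], "spin": 0}, {"grip": 0.4, "offset": [-5.2, 8, -2], "spin": 0}, {"grip": 0.4, "offset": [-7.8, 12, -3], "spin": 0}, {"grip": 0.4, "offset": [-10.4, 16, -4], "spin": 0}, {"grip": 0.4, "offset": [-13, 20, -4], "spin": 0}])

```text
time_s: 2.9
tcp_pos: [0.3302, -0.5168, 0.4177]
ee_rot: [[-0.999, 0.051, 0.018], [0.05, 0.996, -0.08], [-0.022, -0.079, -0.997]]
wrist_force: [0.3, 0.4, 1.2]
gripper_width: 0.402
gripper_force: 0.0
```

Emit:
apply_moves(plan=[{"grip": 0.4, "offset": [-2.6, 4, -1], "spin": 0}, {"grip": 0.4, "offset": [-5.2, 8, -2], "spin": 0}, {"grip": 0.4, "offset": [-7.8, 12, -3], "spin": 0}, {"grip": 0.4, "offset": [-10.4, 16, -4], "spin": 0}, {"grip": 0.4, "offset": [-13, 20, -4], "spin": 0}])

```text
time_s: 3.4
tcp_pos: [0.4699, -0.3206, 0.4449]
ee_rot: [[-0.998, 0.051, 0.02], [0.049, 0.996, -0.078], [-0.024, -0.077, -0.997]]
wrist_force: [1.2, -0.7, 0.0]
gripper_width: 0.399
gripper_force: 0.0
```

Emit:
apply_moves(plan=[{"grip": 0.4, "offset": [-2.6, 4, -1], "spin": 0}, {"grip": 0.4, "offset": [-5.2, 8, -2], "spin": 0}, {"grip": 0.4, "offset": [-7.8, 12, -3], "spin": 0}, {"grip": 0.4, "offset": [-10.4, 16, -4], "spin": 0}, {"grip": 0.4, "offset": [-13, 20, -4], "spin": 0}])

```text
time_s: 3.9
tcp_pos: [0.6092, -0.1246, 0.4722]
ee_rot: [[-0.998, 0.051, 0.02], [0.049, 0.996, -0.075], [-0.024, -0.074, -0.997]]
wrist_force: [0.7, 0.3, -0.3]
gripper_width: 0.401
gripper_force: 0.0
```

Emit:
apply_moves(plan=[{"grip": 0.4, "offset": [-2.6, 4, -1], "spin": 0}, {"grip": 0.4, "offset": [-5.2, 8, -2], "spin": 0}, {"grip": 0.4, "offset": [-7.8, 12, -3], "spin": 0}, {"grip": 0.4, "offset": [-10.4, 16, -4], "spin": 0}, {"grip": 0.4, "offset": [-13, 20, -4], "spin": 0}])

```text
time_s: 4.4
tcp_pos: [0.7448, 0.0671, 0.5003]
ee_rot: [[-0.998, 0.051, 0.02], [0.049, 0.996, -0.073], [-0.024, -0.072, -0.997]]
wrist_force: [1.6, 0.7, 1.8]
gripper_width: 0.399
gripper_force: 0.0
```

Emit:
apply_moves(plan=[{"grip": 0.4, "offset": [-30, 3, -10], "spin": 0}, {"grip": 0.4, "offset": [-30, 3, -10], "spin": 0}, {"grip": 0.4, "offset": [-30, 3, -10], "spin": 0}, {"grip": 0.4, "offset": [-30, 3, -10], "spin": 0}, {"grip": 0.4, "offset": [-30, 3, -10], "spin": 0}])

```text
time_s: 4.9
tcp_pos: [0.7993, 0.0631, 0.4579]
ee_rot: [[-0.997, 0.052, 0.051], [0.049, 0.996, -0.074], [-0.055, -0.072, -0.996]]
wrist_force: [0.2, -0.9, 0.5]
gripper_width: 0.4
gripper_force: 0.0
```

Emit:
apply_moves(plan=[{"grip": 0.4, "offset": [-10, 1, -40], "spin": 0}, {"grip": 0.4, "offset": [-10, 1, -40], "spin": 0}, {"grip": 0.4, "offset": [-10, 1, -40], "spin": 0}, {"grip": 0.4, "offset": [-10, 1, -40], "spin": 0}, {"grip": 0.4, "offset": [-10, 1, -40], "spin": 0}])

```text
time_s: 5.4
tcp_pos: [0.7239, 0.0675, 0.553]
ee_rot: [[-0.996, 0.051, 0.079], [0.045, 0.996, -0.075], [-0.082, -0.071, -0.994]]
wrist_force: [-0.6, -0.3, -0.1]
gripper_width: 0.4
gripper_force: 0.0
```

Emit:
apply_moves(plan=[{"grip": 0.4, "offset": [-60, 4, 0], "spin": 0}])

```text
time_s: 5.5
tcp_pos: [0.7478, 0.0649, 0.5392]
ee_rot: [[-0.993, 0.051, 0.107], [0.043, 0.996, -0.075], [-0.111, -0.07, -0.991]]
wrist_force: [-0.7, -0.5, 0.6]
gripper_width: 0.396
gripper_force: 0.0
```

Emit:
apply_moves(plan=[{"grip": 0.4, "offset": [-60, 4, 0], "spin": 0}])

```text
time_s: 5.6
tcp_pos: [0.7765, 0.0643, 0.5154]
ee_rot: [[-0.991, 0.05, 0.125], [0.04, 0.996, -0.075], [-0.128, -0.069, -0.989]]
wrist_force: [1.0, 0.9, 0.8]
gripper_width: 0.399
gripper_force: 0.0
```

Emit:
apply_moves(plan=[{"grip": 0.4, "offset": [-60, 4, 0], "spin": 0}])

```text
time_s: 5.7
tcp_pos: [0.8011, 0.0627, 0.4962]
ee_rot: [[-0.988, 0.05, 0.146], [0.039, 0.996, -0.076], [-0.149, -0.069, -0.986]]
wrist_force: [0.2, 0.6, -0.6]
gripper_width: 0.399
gripper_force: 0.0
```

One-row calls gain over 1° each. I continue with outward and upward rows.

Emit:
apply_moves(plan=[{"grip": 0.4, "offset": [-40, 3, -40], "spin": 0}])

```text
time_s: 5.8
tcp_pos: [0.803, 0.0637, 0.5004]
ee_rot: [[-0.986, 0.049, 0.162], [0.036, 0.996, -0.079], [-0.165, -0.072, -0.984]]
wrist_force: [0.7, 0.2, -1.3]
gripper_width: 0.401
gripper_force: 0.0
```

Emit:
apply_moves(plan=[{"grip": 0.4, "offset": [-40, 3, -40], "spin": 0}])

```text
time_s: 5.9
tcp_pos: [0.7993, 0.0632, 0.5212]
ee_rot: [[-0.978, 0.051, 0.201], [0.035, 0.996, -0.079], [-0.204, -0.07, -0.976]]
wrist_force: [-0.5, -0.5, 1.6]
gripper_width: 0.397
gripper_force: 0.0
```

Emit:
apply_moves(plan=[{"grip": 0.4, "offset": [-40, 3, -40], "spin": 0}])

```text
time_s: 6.0
tcp_pos: [0.7962, 0.0636, 0.5381]
ee_rot: [[-0.971, 0.051, 0.233], [0.033, 0.996, -0.079], [-0.236, -0.069, -0.969]]
wrist_force: [-0.1, -0.4, -0.0]
gripper_width: 0.401
gripper_force: 0.0
```

Emit:
apply_moves(plan=[{"grip": 0.4, "offset": [-40, 3, -40], "spin": 0}])

```text
time_s: 6.1
tcp_pos: [0.7937, 0.0645, 0.5528]
ee_rot: [[-0.964, 0.05, 0.262], [0.031, 0.997, -0.078], [-0.265, -0.067, -0.962]]
wrist_force: [-0.3, -0.1, -0.2]
gripper_width: 0.399
gripper_force: 0.0
```

Emit:
apply_moves(plan=[{"grip": 0.4, "offset": [-40, 3, -40], "spin": 0}])

```text
time_s: 6.2
tcp_pos: [0.791, 0.0654, 0.567]
ee_rot: [[-0.956, 0.05, 0.29], [0.028, 0.997, -0.078], [-0.293, -0.066, -0.954]]
wrist_force: [0.3, -1.0, 0.2]
gripper_width: 0.4
gripper_force: 0.0
```

Emit:
apply_moves(plan=[{"grip": 0.4, "offset": [-40, 3, -40], "spin": 0}])

```text
time_s: 6.3
tcp_pos: [0.7879, 0.0665, 0.5812]
ee_rot: [[-0.947, 0.049, 0.317], [0.026, 0.997, -0.078], [-0.32, -0.066, -0.945]]
wrist_force: [0.3, -0.5, 0.3]
gripper_width: 0.403
gripper_force: 0.0
```

Emit:
apply_moves(plan=[{"grip": 0.4, "offset": [-40, 3, -40], "spin": 0}])

```text
time_s: 6.4
tcp_pos: [0.784, 0.0675, 0.5958]
ee_rot: [[-0.938, 0.049, 0.344], [0.024, 0.997, -0.078], [-0.347, -0.065, -0.936]]
wrist_force: [-0.2, 0.0, -0.1]
gripper_width: 0.397
gripper_force: 0.0
```

Emit:
apply_moves(plan=[{"grip": 0.4, "offset": [-40, 3, -40], "spin": 0}])

```text
time_s: 6.5
tcp_pos: [0.7795, 0.0687, 0.611]
ee_rot: [[-0.927, 0.049, 0.371], [0.021, 0.997, -0.078], [-0.373, -0.065, -0.925]]
wrist_force: [0.3, -0.6, -0.6]
gripper_width: 0.398
gripper_force: 0.0
```

Emit:
apply_moves(plan=[{"grip": 0.4, "offset": [-40, 3, -40], "spin": 0}])

```text
time_s: 6.6
tcp_pos: [0.7741, 0.0699, 0.6266]
ee_rot: [[-0.916, 0.049, 0.397], [0.019, 0.997, -0.079], [-0.4, -0.064, -0.914]]
wrist_force: [0.9, 0.1, 0.1]
gripper_width: 0.397
gripper_force: 0.0
```

Emit:
apply_moves(plan=[{"grip": 0.4, "offset": [-40, 3, -40], "spin": 0}])

```text
time_s: 6.7
tcp_pos: [0.7681, 0.0711, 0.6426]
ee_rot: [[-0.904, 0.049, 0.424], [0.017, 0.997, -0.078], [-0.426, -0.064, -0.902]]
wrist_force: [-0.4, -0.1, 0.3]
gripper_width: 0.403
gripper_force: 0.0
```

Emit:
apply_moves(plan=[{"grip": 0.4, "offset": [-40, 3, -40], "spin": 0}])

```text
time_s: 6.8
tcp_pos: [0.7613, 0.0725, 0.6589]
ee_rot: [[-0.892, 0.048, 0.45], [0.014, 0.997, -0.078], [-0.452, -0.063, -0.89]]
wrist_force: [0.4, 0.2, 0.2]
gripper_width: 0.401
gripper_force: 0.0
```

Emit:
apply_moves(plan=[{"grip": 0.4, "offset": [-40, 3, -40], "spin": 0}])

```text
time_s: 6.9
tcp_pos: [0.7539, 0.0739, 0.6754]
ee_rot: [[-0.878, 0.048, 0.476], [0.012, 0.997, -0.078], [-0.478, -0.063, -0.876]]
wrist_force: [-0.2, 0.3, 0.1]
gripper_width: 0.397
gripper_force: 0.0
```

Emit:
apply_moves(plan=[{"grip": 0.4, "offset": [-40, 3, -40], "spin": 0}])

```text
time_s: 7.0
tcp_pos: [0.7457, 0.0753, 0.6921]
ee_rot: [[-0.864, 0.048, 0.501], [0.01, 0.997, -0.078], [-0.503, -0.062, -0.862]]
wrist_force: [1.0, 0.9, -0.4]
gripper_width: 0.399
gripper_force: 0.0
```

Emit:
apply_moves(plan=[{"grip": 0.4, "offset": [-40, 3, -40], "spin": 0}])

```text
time_s: 7.1
tcp_pos: [0.7369, 0.0768, 0.7088]
ee_rot: [[-0.849, 0.047, 0.526], [0.008, 0.997, -0.077], [-0.528, -0.062, -0.847]]
wrist_force: [0.2, -0.7, -0.3]
gripper_width: 0.397
gripper_force: 0.0
```

Emit:
apply_moves(plan=[{"grip": 0.4, "offset": [-40, 3, -40], "spin": 0}])

```text
time_s: 7.2
tcp_pos: [0.7275, 0.0785, 0.7255]
ee_rot: [[-0.834, 0.047, 0.55], [0.005, 0.997, -0.077], [-0.552, -0.061, -0.832]]
wrist_force: [0.3, 1.4, 0.3]
gripper_width: 0.398
gripper_force: 0.0
```

Lean is now about 34° forward. I compute the approach behind the block so the front fingertip corner meets its rear face at mid-height.

```bash
cat >> g.py <<'E'
def tcp_for(fx,fy,low):
    "world TCP so that fingertips' front corner is at cab x=fx, y=fy (m) and lowest corner at height low"
    R=np.array(r.sense()["ee_rot"]);a=R[:,2];n=-R[:,0]   # n: forward perpendicular
    T=np.zeros(3);T[2]=low+.0095*abs(n[2])+.025*abs(R[2,1])
    T[:2]=(O+C@np.array([fx,fy,0]))[:2]-.0095*n[:2]
    return T-.022*a
E
python3 -c "
from g import *
b=tcp_for(-.15,-.072,.088); go(b+[0,0,.12],b,tcp_for(.014,-.072,.088)); print(b)"
```

```text
t 7.2 tcp [0.7275 0.0785 0.7255] z [ 0.55  -0.077 -0.832] lean 33.7 cab [0.1241 0.1594 0.7255] tipcab [0.1362 0.1584 0.7072] W 0.39764644772113616
yaxis(cab) [-0.007  0.998 -0.061] spin for y level with cab y 0.04 j [  26.   32.   81.   19. -108. -107.]
[ 0.42130223 -0.13603925  0.23306737] [52.6, -19.8, 25.8]
[ 0.42130223 -0.13603925  0.11306737] [59.2, -19.1, 35.7]
[ 0.58506224 -0.14490818  0.11306737] [45.6, -19.2, 44.8]
[ 0.42130223 -0.13603925  0.11306737]
```

Emit:
apply_moves(plan=[{"grip": 0.4, "offset": [4.2, -1.6, 2], "spin": 0}, {"grip": 0.4, "offset": [8.4, -3.2, 4], "spin": 0}, {"grip": 0.4, "offset": [12.6, -4.8, 6], "spin": 0}, {"grip": 0.4, "offset": [16.8, -6.4, 8], "spin": 0}, {"grip": 0.4, "offset": [21, -8, 10], "spin": 0}])

```text
time_s: 7.7
tcp_pos: [0.6485, 0.0222, 0.6013]
ee_rot: [[-0.834, 0.046, 0.55], [0.005, 0.997, -0.076], [-0.552, -0.061, -0.831]]
wrist_force: [2.3, -0.1, 1.2]
gripper_width: 0.4
gripper_force: 0.0
```

Emit:
apply_moves(plan=[{"grip": 0.4, "offset": [4.2, -1.6, 2], "spin": 0}, {"grip": 0.4, "offset": [8.4, -3.2, 4], "spin": 0}, {"grip": 0.4, "offset": [12.6, -4.8, 6], "spin": 0}, {"grip": 0.4, "offset": [16.8, -6.4, 8], "spin": 0}, {"grip": 0.4, "offset": [21, -8, 10], "spin": 0}])

```text
time_s: 8.2
tcp_pos: [0.524, -0.0642, 0.407]
ee_rot: [[-0.834, 0.046, 0.55], [0.005, 0.997, -0.076], [-0.552, -0.061, -0.832]]
wrist_force: [1.4, -1.1, 0.4]
gripper_width: 0.397
gripper_force: 0.0
```

```bash
python3 -c "
from g import *
b=tcp_for(-.15,-.072,.088); go(b+[0,0,.12],b,tcp_for(.014,-.072,.088)); print(b)"
```

```text
t 8.2 tcp [ 0.524  -0.0642  0.407 ] z [ 0.55  -0.076 -0.832] lean 33.7 cab [-0.0714  0.0059  0.407 ] tipcab [-0.0592  0.0049  0.3887] W 0.3971205219340828
yaxis(cab) [-0.008  0.998 -0.061] spin for y level with cab y 0.041 j [  19.  -11.  -24.   20.  -47. -120.]
[ 0.42130802 -0.13606179  0.23306952] [18.1, -6.6, 9.4]
[ 0.42130802 -0.13606179  0.11306952] [24.7, -5.8, 19.4]
[ 0.58506803 -0.14493072  0.11306952] [11.1, -6.0, 28.4]
[ 0.42130802 -0.13606179  0.11306952]
```

Emit:
apply_moves(plan=[{"grip": 0.4, "offset": [4.2, -1.6, 2], "spin": 0}, {"grip": 0.4, "offset": [8.4, -3.2, 4], "spin": 0}, {"grip": 0.4, "offset": [12.6, -4.8, 6], "spin": 0}, {"grip": 0.4, "offset": [16.8, -6.4, 8], "spin": 0}, {"grip": 0.4, "offset": [18, -6.5, 9.4], "spin": 0}])

```text
time_s: 8.7
tcp_pos: [0.419, -0.1361, 0.2309]
ee_rot: [[-0.837, 0.049, 0.544], [0.008, 0.997, -0.078], [-0.547, -0.061, -0.835]]
wrist_force: [0.1, 1.1, 0.2]
gripper_width: 0.402
gripper_force: 0.0
```

Emit:
apply_moves(plan=[{"grip": 0.4, "offset": [0, 0, 0], "spin": 0}, {"grip": 0.4, "offset": [0, 0, 0], "spin": 0}])

```text
time_s: 8.9
tcp_pos: [0.4248, -0.1346, 0.236]
ee_rot: [[-0.834, 0.046, 0.55], [0.004, 0.997, -0.077], [-0.552, -0.062, -0.832]]
wrist_force: [0.3, 1.2, -0.5]
gripper_width: 0.398
gripper_force: 0.0
```

```bash
python3 - <<'E'
from g import *
from h import *
import cv2
b=tcp_for(-.15,-.072,.088); go(b+[0,0,.03],b)
c=r.capture("scene"); i=c["img"][100:260,130:300]; cv2.imwrite("pics/s1.png",cv2.resize(i,None,fx=3.5,fy=3.5,interpolation=cv2.INTER_CUBIC))
E
```

```text
t 8.9 tcp [ 0.4248 -0.1346  0.236 ] z [ 0.55  -0.077 -0.832] lean 33.7 cab [-0.1667 -0.0697  0.236 ] tipcab [-0.1545 -0.0708  0.2177] W 0.3979670974956172
yaxis(cab) [-0.008  0.998 -0.062] spin for y level with cab y 0.041 j [   8.  -14.  -53.   26.  -21. -121.]
[ 0.42130308 -0.13604827  0.14308501] [5.4, 0.4, 7.6]
[ 0.42130308 -0.13604827  0.11308501] [7.1, 0.6, 10.0]
```

View pics/s1.png

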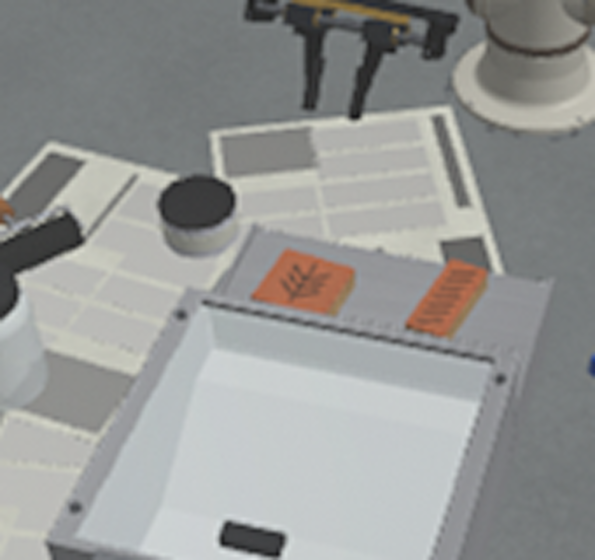

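The picture shows the leaning fingertips at crop (310,105) and (355,115), above and behind the square block at (303,283), and nothing has moved. Now I descend.

Emit:
apply_moves(plan=[{"grip": 0.4, "offset": [1.8, 0.1, 2.5], "spin": 0}, {"grip": 0.4, "offset": [3.6, 0.2, 5], "spin": 0}, {"grip": 0.4, "offset": [5.4, 0.4, 7.6], "spin": 0}, {"grip": 0.4, "offset": [5.4, 0.4, 7.6], "spin": 0}, {"grip": 0.4, "offset": [5.4, 0.4, 7.6], "spin": 0}])

```text
time_s: 9.45
tcp_pos: [0.4112, -0.1367, 0.1758]
ee_rot: [[-0.854, 0.038, 0.519], [0.007, 0.998, -0.063], [-0.52, -0.05, -0.853]]
wrist_force: [-0.3, 0.6, -0.8]
gripper_width: 0.398
gripper_force: 0.0
```

```bash
python3 -c "
from g import *
b=tcp_for(-.15,-.072,.088); go(b)"
```

```text
t 9.45 tcp [ 0.4112 -0.1367  0.1758] z [ 0.519 -0.063 -0.853] lean 31.5 cab [-0.1802 -0.0726  0.1758] tipcab [-0.1687 -0.0733  0.1571] W 0.3978072792031005
yaxis(cab) [-0.016  0.999 -0.05 ] spin for y level with cab y 0.039 j [   3.  -10.  -61.   35.   -9. -128.]
[ 0.42179629 -0.13634217  0.11294647] [2.4, 0.4, 5.9]
```

Joints 3 and 5 are at their limits here, because the arm is too folded for this much lean so close in. I let the lean ease off while descending and do the first part of the push more upright. The lean gets rebuilt later for the passage through the mouth.

Emit:
apply_moves(plan=[{"grip": 0.4, "offset": [2, 0.4, 5.5], "spin": 0}])

```text
time_s: 9.55
tcp_pos: [0.4078, -0.1344, 0.1597]
ee_rot: [[-0.871, 0.034, 0.491], [0.009, 0.999, -0.053], [-0.492, -0.042, -0.87]]
wrist_force: [-0.0, -0.5, 0.1]
gripper_width: 0.398
gripper_force: 0.0
```

Emit:
apply_moves(plan=[{"grip": 0.4, "offset": [1.5, 0.2, 5], "spin": 0}])

```text
time_s: 9.65
tcp_pos: [0.4041, -0.1319, 0.1423]
ee_rot: [[-0.889, 0.031, 0.457], [0.011, 0.999, -0.046], [-0.458, -0.036, -0.888]]
wrist_force: [-0.3, -0.0, -0.1]
gripper_width: 0.402
gripper_force: 0.0
```

Emit:
apply_moves(plan=[{"grip": 0.4, "offset": [1.5, 0.2, 5], "spin": 0}])

```text
time_s: 9.75
tcp_pos: [0.4, -0.1292, 0.126]
ee_rot: [[-0.905, 0.028, 0.425], [0.012, 0.999, -0.039], [-0.426, -0.03, -0.904]]
wrist_force: [-0.1, -0.5, 0.6]
gripper_width: 0.403
gripper_force: 0.0
```

```bash
python3 -c "
from g import *
b=tcp_for(-.15,-.072,.088); go(b)"
```

```text
t 9.75 tcp [ 0.4    -0.1292  0.126 ] z [ 0.425 -0.039 -0.904] lean 25.3 cab [-0.1917 -0.0657  0.126 ] tipcab [-0.1823 -0.066   0.1061] W 0.403115349881559
yaxis(cab) [-0.026  0.999 -0.03 ] spin for y level with cab y 0.037 j [   5.   -4.  -61.   29.   -9. -124.]
[ 0.42338226 -0.13680747  0.1126919 ] [-1.6, -0.7, 2.2]
```

Lean is 25°, which still suffices to pass about 12 mm under the header. I go to the start pose.

Emit:
apply_moves(plan=[{"grip": 0.4, "offset": [-1.6, -0.7, 2.2], "spin": 0.03}, {"grip": 0.4, "offset": [-1.6, -0.7, 2.2], "spin": 0.03}, {"grip": 0.4, "offset": [-1.6, -0.7, 2.2], "spin": 0.03}])

```text
time_s: 10.05
tcp_pos: [0.4234, -0.1394, 0.1183]
ee_rot: [[-0.907, 0.053, 0.418], [0.043, 0.999, -0.034], [-0.419, -0.013, -0.908]]
wrist_force: [0.1, 0.9, -0.5]
gripper_width: 0.402
gripper_force: 0.0
```

```bash
python3 - <<'E'
from g import *
from h import *
b=tcp_for(-.15,-.072,.088); go(b,tcp_for(-.1,-.072,.088),tcp_for(.0,-.072,.088))
c=r.capture("top"); i=c["img"][150:260,225:335]; cv2.imwrite("pics/t1.png",cv2.resize(i,None,fx=5,fy=5,interpolation=cv2.INTER_CUBIC))
E
```

```text
t 10.05 tcp [ 0.4234 -0.1394  0.1183] z [ 0.418 -0.034 -0.908] lean 24.8 cab [-0.1678 -0.0746  0.1183] tipcab [-0.1585 -0.0748  0.0983] W 0.40200970290328675
yaxis(cab) [-0.001  1.    -0.013] spin for y level with cab y 0.006 j [   4.    0.  -57.   23.   -9. -118.]
[ 0.42351751 -0.13663176  0.11227345] [0.3, 0.3, 0.5]
[ 0.47344434 -0.1393357   0.11227345] [-4.3, 0.3, 2.6]
[ 0.57329801 -0.14474358  0.11227345] [-13.4, 0.3, 6.8]
```

View pics/t1.png

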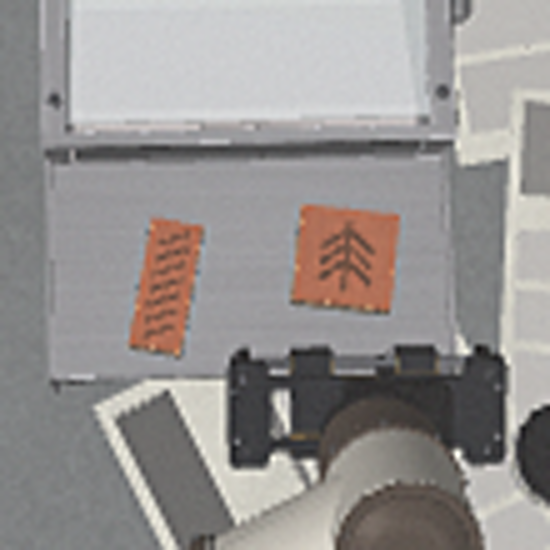

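The view shows the gripper behind the square block: block centre at crop (346,258), fingers about 3 mm to its right. I start the push in steps and check.

Emit:
apply_moves(plan=[{"grip": 0.4, "offset": [0.2, 0.3, 0.5], "spin": 0}, {"grip": 0.4, "offset": [-1.1, 0.3, 1.1], "spin": 0}, {"grip": 0.4, "offset": [-2.4, 0.3, 1.7], "spin": 0}, {"grip": 0.4, "offset": [-3.7, 0.3, 2.3], "spin": 0}, {"grip": 0.4, "offset": [-5.0, 0.3, 2.9], "spin": 0}])

```text
time_s: 10.6
tcp_pos: [0.4814, -0.1401, 0.1123]
ee_rot: [[-0.908, 0.054, 0.416], [0.044, 0.998, -0.033], [-0.418, -0.012, -0.909]]
wrist_force: [0.2, -0.4, 0.3]
gripper_width: 0.399
gripper_force: 0.0
```

```bash
python3 - <<'E'
from g import *
from h import *
go(tcp_for(-.05,-.072,.088),tcp_for(.0,-.072,.088),tcp_for(.011,-.072,.088)); print(r.sense()["wrist_force"])
c=r.capture("top"); i=c["img"][150:260,225:335]; cv2.imwrite("pics/t2.png",cv2.resize(i,None,fx=5,fy=5,interpolation=cv2.INTER_CUBIC))
E
```

```text
t 10.6 tcp [ 0.4814 -0.1401  0.1123] z [ 0.416 -0.033 -0.909] lean 24.7 cab [-0.1098 -0.0721  0.1123] tipcab [-0.1007 -0.0724  0.0923] W 0.3987322814836492
yaxis(cab) [-0.     1.    -0.012] spin for y level with cab y 0.006 j [   3.    6.  -50.   21.   -9. -116.]
[ 0.52339726 -0.14203928  0.11226116] [-3.8, 0.0, 1.8]
[ 0.57332409 -0.14474322  0.11226116] [-8.4, 0.0, 3.8]
[ 0.584308   -0.14533809  0.11226116] [-9.4, 0.0, 4.3]
[ 0.21160102 -0.39367692  0.26584752]
```

View pics/t2.png

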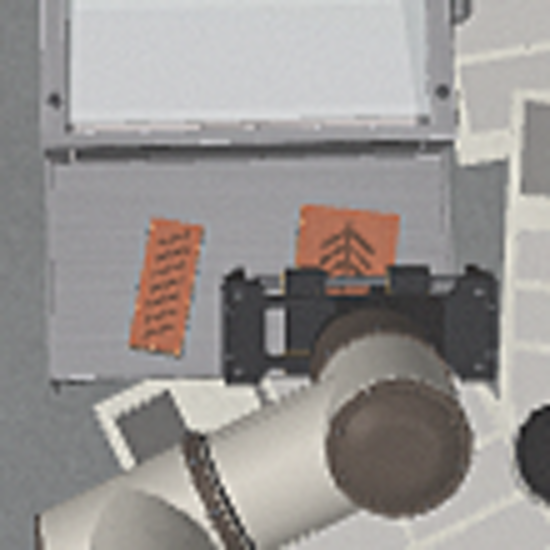

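The block appears unmoved and there is no contact force, which contradicts my estimate. I look from the other camera and check the finger heights.

```bash
python3 - <<'E'
from g import *
from h import *
c=r.capture("scene"); i=c["img"][120:220,170:300]; cv2.imwrite("pics/s2.png",cv2.resize(i,None,fx=6,fy=6,interpolation=cv2.INTER_CUBIC))
P=cloud(c)
s=r.sense();p=np.array(s["tcp_pos"]);R=np.array(s["ee_rot"])
for d in(-.025,.025):
  for k in (0,.022):
    X=p+R@[0,d,k]; q=c["mtx"]@(c["R"]@X+c["t"]); print("finger",d,k,X.round(3),(q[:2]/q[2]).round(1),"crop",((q[:2]/q[2]-[170,120])*6).round(0))
E
```

```text
finger -0.025 0 [ 0.481 -0.165  0.113] [212.1 173.4] crop [253. 320.]
finger -0.025 0.022 [ 0.49  -0.166  0.093] [211.5 179.4] crop [249. 357.]
finger 0.025 0 [ 0.483 -0.115  0.112] [226.2 176.3] crop [337. 338.]
finger 0.025 0.022 [ 0.493 -0.116  0.092] [225.5 182.4] crop [333. 374.]
```

View pics/s2.png

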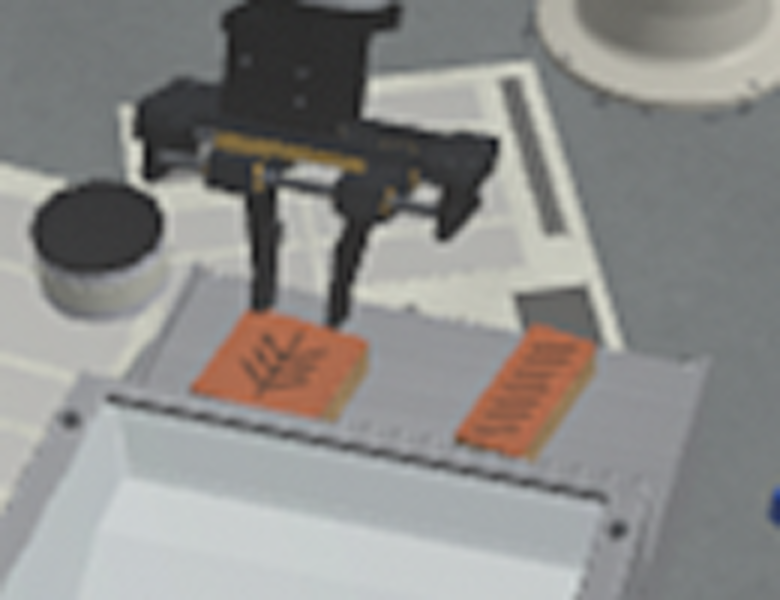

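```bash
python3 - <<'E'
from h import *
c=dict(np.load("scene0.npz"));t=dict(np.load("top0.npz"))
def pr(c,X): q=c["mtx"]@(c["R"]@X+c["t"]); return (q[:2]/q[2]).round(1)
p=np.array([.4248,-.1346,.236]);R=np.array([[-.834,.046,.55],[.004,.997,-.077],[-.552,-.062,-.832]])
for d in(-.025,.025): print("s1 tip",pr(c,p+R@[0,d,.022]),"tcp",pr(c,p+R@[0,d,0]))
# start pose: depth of gripper tips?
from station import r
s=r.sense();p=np.array(s["tcp_pos"]);R=np.array(s["ee_rot"]);print(s["time_s"],p)
c2=r.capture("scene");P=cloud(c2)
Q=(P.reshape(-1,3)-p)@R
m=(abs(Q[:,0])<.03)&(abs(Q[:,1])<.04)&(Q[:,2]>-.09)&(Q[:,2]<.04)
uv=np.argwhere(m.reshape(384,512))
for q,w,(v,u) in zip(Q[m],P.reshape(-1,3)[m],uv):
    if u in (211,212,213,225,226,227): print(u,v,(q*1000).round(),(w*1000).round(),c2["img"][v,u])
E
```

```text
s1 tip [215.1 140.5] tcp [216.3 133.9]
s1 tip [229.7 143.9] tcp [230.9 137.2]
10.7 [ 0.48213927 -0.13995806  0.11225786]
213 152 [-28. -21. -84.] [ 472. -159.  201.] [50 47 46]
211 153 [-14. -31. -75.] [ 462. -169.  186.] [53 53 54]
212 153 [ -9. -30. -74.] [ 458. -167.  184.] [45 46 46]
213 153 [-12. -25. -75.] [ 460. -163.  186.] [48 48 49]
211 154 [ -8. -33. -69.] [ 458. -171.  179.] [66 67 67]
212 154 [ -9. -29. -70.] [ 459. -167.  180.] [43 43 44]
213 154 [ -9. -26. -71.] [ 459. -164.  181.] [48 48 48]
211 155 [-10. -32. -67.] [ 462. -170.  177.] [79 80 79]
212 155 [-11. -28. -68.] [ 463. -166.  179.] [43 43 44]
213 155 [-10. -25. -68.] [ 462. -163.  178.] [48 49 48]
211 156 [-11. -32. -63.] [ 464. -170.  175.] [78 79 79]
212 156 [-11. -28. -64.] [ 464. -166.  175.] [40 41 41]
213 156 [ -9. -25. -64.] [ 462. -163.  174.] [48 49 49]
212 157 [-11. -28. -61.] [ 466. -166.  173.] [41 40 40]
213 157 [-13. -24. -62.] [ 467. -162.  174.] [48 49 48]
212 158 [-11. -27. -57.] [ 467. -166.  170.] [40 39 39]
213 158 [-11. -24. -58.] [ 467. -162.  170.] [49 50 50]
212 159 [-11. -27. -54.] [ 
[... 6962 characters left out ...]
 [-23.  37.  17.] [ 512. -105.  106.] [ 90 122 149]
225 185 [-29.  32.  20.] [ 519. -110.  106.] [ 82 110 166]
227 185 [-18.  36.  23.] [ 510. -106.   98.] [ 87 121 145]
227 186 [-22.  37.  25.] [ 514. -105.   98.] [ 96 128 151]
226 187 [-26.  35.  28.] [ 519. -107.   98.] [ 94 128 153]
227 187 [-19.  37.  30.] [ 514. -105.   93.] [121 137 151]
226 188 [-25.  35.  32.] [ 520. -107.   93.] [108 134 154]
227 188 [-18.  37.  34.] [ 514. -105.   89.] [145 147 151]
227 189 [-19.  38.  37.] [ 517. -104.   87.] [157 153 152]
225 190 [-27.  33.  39.] [ 524. -109.   88.] [127 134 141]
226 190 [-22.  35.  40.] [ 521. -107.   85.] [147 146 146]
227 190 [-22.  39.  39.] [ 520. -104.   85.] [167 161 158]
```

Depth shows the visible fingers ending about 14 mm behind the reported TCP instead of 22 mm ahead, so the fingers are hovering above the block. I check this against the start picture.

```bash
python3 - <<'E'
from h import *
from station import r
p=np.array([.1423,-.608,.2118]);R=np.array([[-.9737,-.2277,-.0005],[-.2277,.9737,.0019],[.0001,.002,-1]])
for n in("scene0","top0"):
    Q=(cloud(dict(np.load(n+".npz"))).reshape(-1,3)-p)@R
    m=(abs(Q[:,0])<.02)&(abs(Q[:,1])<.07)&(Q[:,2]>-.15)&(Q[:,2]<.1); z=Q[m][:,2]*1000
    print(n,np.histogram(z,np.arange(-150,101,10)))
s=r.sense();print(s["tcp_pos"],s["joints"],r.tcp_to_tips,[k for k in dir(r) if k[0]!="_"])
E
```

```text
scene0 (array([22, 24, 44, 32, 19,  4,  4,  4, 25, 25, 22, 20, 18, 16,  2,  0,  0,
        0,  0,  0,  0,  0,  0,  0,  0]), array([-150, -140, -130, -120, -110, -100,  -90,  -80,  -70,  -60,  -50,
        -40,  -30,  -20,  -10,    0,   10,   20,   30,   40,   50,   60,
         70,   80,   90,  100]))
top0 (array([ 3, 12, 84, 39, 37,  1,  0,  0,  0,  0,  0,  0,  0,  1,  0,  0,  0,
        0,  0,  0,  0,  0,  0,  0,  0]), array([-150, -140, -130, -120, -110, -100,  -90,  -80,  -70,  -60,  -50,
        -40,  -30,  -20,  -10,    0,   10,   20,   30,   40,   50,   60,
         70,   80,   90,  100]))
[ 0.48045246 -0.14014742  0.11179327] [   3.2697928     6.45670204  -50.53572896   20.95642324   -9.20449498
 -116.21197267] 0.022 ['PlanningError', 'capture', 'finish_job', 'sense', 'tcp_to_tips']
```

Confirmed from both pictures: the real tips lie about 11 mm behind the reported TCP. I correct the tip offset, back off and redo the approach.

```bash
sed -i 's/T-.022\*a/T+.011*a/; s/p+.022\*a/p-.011*a/' g.py; python3 -c "
from g import *
p=np.array(r.sense()['tcp_pos']);b=tcp_for(-.15,-.070,.091); go(b+[-.01,0,.03],b)"
```

```text
t 10.75 tcp [ 0.4805 -0.1401  0.1118] z [ 0.415 -0.034 -0.909] lean 24.6 cab [-0.1108 -0.0722  0.1118] tipcab [-0.1154 -0.0721  0.1218] W 0.40386502761207466
yaxis(cab) [-0.     1.    -0.012] spin for y level with cab y 0.005 j [   3.    6.  -51.   21.   -9. -116.]
[ 0.42737182 -0.13573724  0.11525944] [4.7, 0.1, -2.5]
[ 0.43737182 -0.13573724  0.08525944] [5.0, 0.2, 0.6]
```

Emit:
apply_moves(plan=[{"grip": 0.4, "offset": [4.7, 0.1, -2.5], "spin": 0}, {"grip": 0.4, "offset": [4.7, 0.1, -2.5], "spin": 0}, {"grip": 0.4, "offset": [5, 0.2, -0.5], "spin": 0}, {"grip": 0.4, "offset": [5, 0.2, 0.6], "spin": 0}, {"grip": 0.4, "offset": [5, 0.2, 0.6], "spin": 0}])

```text
time_s: 11.25
tcp_pos: [0.4378, -0.1426, 0.098]
ee_rot: [[-0.915, 0.047, 0.401], [0.045, 0.999, -0.014], [-0.401, 0.005, -0.916]]
wrist_force: [-0.2, 1.0, -0.6]
gripper_width: 0.401
gripper_force: 0.0
```

```bash
python3 -c "
from g import *
b=tcp_for(-.15,-.07,.091); go(b,tcp_for(-.1,-.07,.091));print(np.round(r.sense()['wrist_force'],1))"
```

```text
t 11.25 tcp [ 0.4378 -0.1426  0.098 ] z [ 0.401 -0.014 -0.916] lean 23.6 cab [-0.1533 -0.077   0.098 ] tipcab [-0.1577 -0.0771  0.1081] W 0.40127989762119803
yaxis(cab) [-0.007  1.     0.005] spin for y level with cab y 0.004 j [   3.    5.  -53.   13.   -9. -109.]
[ 0.43714998 -0.13550897  0.08486564] [0.6, 0.7, 1.2]
[ 0.48707681 -0.13821292  0.08486564] [-4.0, 0.7, 3.2]
[-0.2  1.  -0.6]
```

Emit:
apply_moves(plan=[{"grip": 0.4, "offset": [1, 1.1, 2.4], "spin": 0}])

```text
time_s: 11.35
tcp_pos: [0.439, -0.138, 0.083]
ee_rot: [[-0.92, 0.038, 0.391], [0.044, 0.999, 0.006], [-0.39, 0.022, -0.921]]
wrist_force: [-0.1, 0.0, -0.2]
gripper_width: 0.402
gripper_force: 0.0
```

Emit:
apply_moves(plan=[{"grip": 0.4, "offset": [0, 0.6, 1], "spin": 0}, {"grip": 0.4, "offset": [0, 0.6, 1], "spin": 0}])

```text
time_s: 11.55
tcp_pos: [0.4398, -0.1368, 0.0787]
ee_rot: [[-0.924, 0.04, 0.38], [0.047, 0.999, 0.009], [-0.379, 0.026, -0.925]]
wrist_force: [-27.9, -11.7, 48.6]
gripper_width: 0.402
gripper_force: 24.5
```

```bash
python3 -c "
from g import *
b=tcp_for(-.15,-.07,.091); go(b,tcp_for(-.1,-.07,.091));print(np.round(r.sense()['wrist_force'],1))"
```

```text
t 11.55 tcp [ 0.4398 -0.1368  0.0787] z [ 0.38   0.009 -0.925] lean 22.3 cab [-0.1515 -0.0711  0.0787] tipcab [-0.1557 -0.0714  0.0888] W 0.40186602076577344
yaxis(cab) [-0.014  1.     0.026] spin for y level with cab y 0.003 j [   4.    8.  -50.    5.  -10. -101.]
[ 0.43683486 -0.13524076  0.08508275] [0.0, 0.2, -0.7]
[ 0.4867617  -0.13794471  0.08508275] [-4.6, 0.1, 1.2]
[-27.9 -11.7  48.6]
```

The tips touched the shelf, which confirms the height offset. I lift 6 mm and push.

Emit:
apply_moves(plan=[{"grip": 0.4, "offset": [0, 0.2, -0.7], "spin": 0}, {"grip": 0.4, "offset": [0, 0.2, -0.7], "spin": 0}])

```text
time_s: 11.75
tcp_pos: [0.4414, -0.1325, 0.0844]
ee_rot: [[-0.921, 0.037, 0.388], [0.045, 0.999, 0.012], [-0.387, 0.029, -0.922]]
wrist_force: [0.2, 0.2, -0.1]
gripper_width: 0.401
gripper_force: 0.0
```

```bash
python3 -c "
from g import *
b=tcp_for(-.15,-.07,.09); go(b,tcp_for(-.1,-.07,.09));print(np.round(r.sense()['wrist_force'],1))"
```

```text
t 11.75 tcp [ 0.4414 -0.1325  0.0844] z [ 0.388  0.012 -0.922] lean 22.8 cab [-0.1502 -0.0667  0.0844] tipcab [-0.1544 -0.0671  0.0945] W 0.4005207512471261
yaxis(cab) [-0.018  0.999  0.029] spin for y level with cab y 0.005 j [   4.    7.  -50.    5.  -10. -101.]
[ 0.4369462  -0.13522363  0.0842534 ] [0.4, -0.3, -0.2]
[ 0.48687303 -0.13792757  0.0842534 ] [-4.2, -0.4, 1.8]
[ 0.2  0.2 -0.1]
```

Emit:
apply_moves(plan=[{"grip": 0.4, "offset": [-1.2, -0.3, 0.5], "spin": 0}, {"grip": 0.4, "offset": [-2.4, -0.4, 1.0], "spin": 0}, {"grip": 0.4, "offset": [-3.6, -0.4, 1.5], "spin": 0}, {"grip": 0.4, "offset": [-4.8, -0.4, 2.0], "spin": 0}, {"grip": 0.4, "offset": [-6, -0.4, 2.5], "spin": 0}])

```text
time_s: 12.25
tcp_pos: [0.5069, -0.1384, 0.0824]
ee_rot: [[-0.923, 0.036, 0.384], [0.044, 0.999, 0.013], [-0.383, 0.029, -0.923]]
wrist_force: [-1.1, 0.3, -0.8]
gripper_width: 0.399
gripper_force: 0.6
```

```bash
python3 - <<'E'
from g import *
from h import *
go(tcp_for(-.05,-.07,.09),tcp_for(-.01,-.07,.09));print(np.round(r.sense()['wrist_force'],1))
c=r.capture("top");print([((np.append(np.array(b[0])/1000,0)-O)@C*1000).round(0)[:2].tolist()+list(b[1:]) for b in blocks(c,.108,(230,320,175,230))])
E
```

```text
t 12.25 tcp [ 0.5069 -0.1384  0.0824] z [ 0.384  0.013 -0.923] lean 22.6 cab [-0.0845 -0.0691  0.0824] tipcab [-0.0887 -0.0694  0.0926] W 0.399076222751178
yaxis(cab) [-0.018  0.999  0.029] spin for y level with cab y 0.006 j [  3.  13. -41.   1. -14. -96.]
[ 0.53674303 -0.1406361   0.08419572] [-2.8, -0.1, 1.0]
[ 0.5766845  -0.14279925  0.08419572] [-6.5, -0.2, 2.5]
[-1.1  0.3 -0.8]
[[-96.0, 63.0, (38.95283126831055, 85.6995849609375), 75.84803771972656], [-36.0, -66.0, (73.15979766845703, 70.54649353027344), 86.14398956298828]]
```

The block has squared up: centre is about (-40,-66), now parallel to the cabinet. I push on to the mouth.

Emit:
apply_moves(plan=[{"grip": 0.4, "offset": [-1.3, -0.1, 0.4], "spin": 0}, {"grip": 0.4, "offset": [-2.6, -0.1, 0.9], "spin": 0}, {"grip": 0.4, "offset": [-3.9, -0.1, 1.4], "spin": 0}, {"grip": 0.4, "offset": [-5.2, -0.2, 1.9], "spin": 0}, {"grip": 0.4, "offset": [-6.5, -0.2, 2.4], "spin": 0}])

```text
time_s: 12.8
tcp_pos: [0.5763, -0.143, 0.0853]
ee_rot: [[-0.922, 0.036, 0.384], [0.044, 0.999, 0.013], [-0.384, 0.029, -0.923]]
wrist_force: [-1.7, -0.6, -0.7]
gripper_width: 0.399
gripper_force: 0.3
```

```bash
python3 - <<'E'
from g import *
from h import *
go(tcp_for(.004,-.07,.09),tcp_for(.009,-.07,.09));print(np.round(r.sense()['wrist_force'],1))
c=r.capture("scene"); i=c["img"][120:270,140:300]; cv2.imwrite("pics/s3.png",cv2.resize(i,None,fx=4,fy=4,interpolation=cv2.INTER_CUBIC))
E
```

```text
t 12.8 tcp [ 0.5763 -0.143   0.0853] z [ 0.384  0.013 -0.923] lean 22.6 cab [-0.015  -0.0699  0.0853] tipcab [-0.0192 -0.0703  0.0955] W 0.39886370841439756
yaxis(cab) [-0.018  0.999  0.029] spin for y level with cab y 0.006 j [  2.  18. -31.  -0. -18. -94.]
[ 0.59067354 -0.14355335  0.08420877] [-1.3, -0.0, 0.7]
[ 0.59566622 -0.14382375  0.08420877] [-1.7, -0.0, 0.8]
[-1.7 -0.6 -0.7]
```

View pics/s3.png

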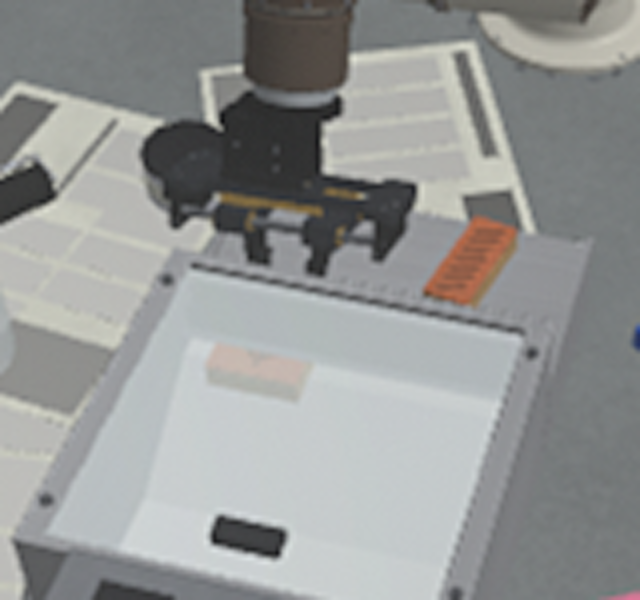

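The block's front half is visible through the clear cover at crop (258,370) and the flap is resting on it. The fingers are just ahead of the header. Now the final nudge under the header.

Emit:
apply_moves(plan=[{"grip": 0.4, "offset": [-0.9, 0, 0.4], "spin": 0}, {"grip": 0.4, "offset": [-1.8, 0, 0.7], "spin": 0}, {"grip": 0.4, "offset": [-1.8, 0, 0.7], "spin": 0}])

```text
time_s: 13.15
tcp_pos: [0.5969, -0.1437, 0.0867]
ee_rot: [[-0.921, 0.035, 0.387], [0.044, 0.999, 0.013], [-0.386, 0.028, -0.922]]
wrist_force: [0.2, 1.6, -0.0]
gripper_width: 0.4
gripper_force: 0.0
```

```bash
python3 - <<'E'
from g import *
from h import *
go(tcp_for(.015,-.07,.09));print(np.round(r.sense()['wrist_force'],1))
c=r.capture("scene"); i=c["img"][120:270,140:300]; cv2.imwrite("pics/s4.png",cv2.resize(i,None,fx=4,fy=4,interpolation=cv2.INTER_CUBIC))
E
```

```text
t 13.15 tcp [ 0.5969 -0.1437  0.0867] z [ 0.387  0.013 -0.922] lean 22.8 cab [ 0.0056 -0.0695  0.0867] tipcab [ 0.0014 -0.0699  0.0969] W 0.39966537483104825
yaxis(cab) [-0.019  0.999  0.028] spin for y level with cab y 0.006 j [  1.  20. -28.  -0. -19. -93.]
[ 0.60169782 -0.14415578  0.08424056] [-0.4, -0.0, 0.4]
[ 0.2  1.6 -0. ]
```

View pics/s4.png

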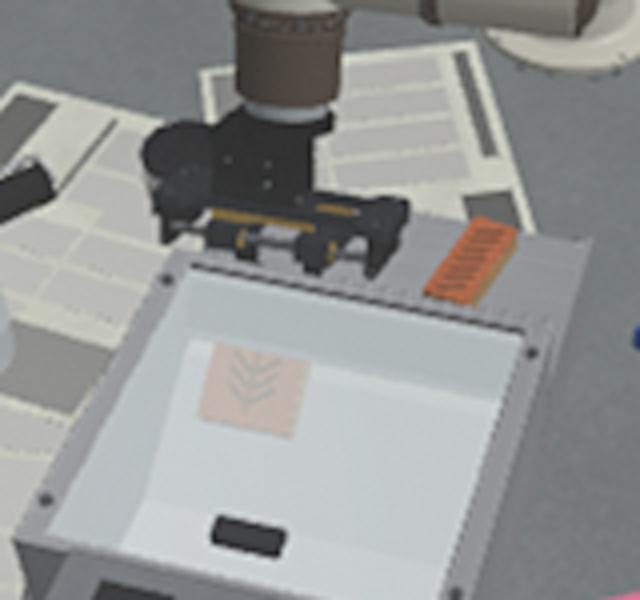

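The block has tipped over the crest and is sliding, crop (255,390). I withdraw straight back, then up.

Emit:
apply_moves(plan=[{"grip": 0.4, "offset": [1.4, 0, -0.6], "spin": 0}, {"grip": 0.4, "offset": [2.8, 0, -1.2], "spin": 0}, {"grip": 0.4, "offset": [4.6, 0, -1.9], "spin": 0}, {"grip": 0.4, "offset": [6.4, 0, -2.7], "spin": 0}, {"grip": 0.4, "offset": [8.3, 0, -3.5], "spin": 0}])

```text
time_s: 13.7
tcp_pos: [0.5043, -0.1405, 0.0868]
ee_rot: [[-0.922, 0.036, 0.386], [0.044, 0.999, 0.013], [-0.385, 0.029, -0.923]]
wrist_force: [0.7, -0.5, 0.3]
gripper_width: 0.396
gripper_force: 0.0
```

Emit:
apply_moves(plan=[{"grip": 0.4, "offset": [-0.5, 0, -3], "spin": 0}, {"grip": 0.4, "offset": [-1.5, 0, -6], "spin": 0}, {"grip": 0.4, "offset": [-2, 0, -9], "spin": 0}, {"grip": 0.4, "offset": [-2, 0, -11], "spin": 0}, {"grip": 0.4, "offset": [-2, 0, -11], "spin": 0}])

```text
time_s: 14.2
tcp_pos: [0.482, -0.1429, 0.1994]
ee_rot: [[-0.919, 0.036, 0.392], [0.044, 0.999, 0.013], [-0.391, 0.029, -0.92]]
wrist_force: [-0.3, -0.3, -0.5]
gripper_width: 0.402
gripper_force: 0.0
```

Emit:
apply_moves(plan=[{"grip": 0.4, "offset": [0, 0, 0], "spin": 0}, {"grip": 0.4, "offset": [0, 0, 0], "spin": 0}, {"grip": 0.4, "offset": [0, 0, 0], "spin": 0}, {"grip": 0.4, "offset": [0, 0, 0], "spin": 0}, {"grip": 0.4, "offset": [0, 0, 0], "spin": 0}])

```text
time_s: 14.7
tcp_pos: [0.4813, -0.1428, 0.1952]
ee_rot: [[-0.923, 0.036, 0.384], [0.044, 0.999, 0.013], [-0.383, 0.029, -0.923]]
wrist_force: [-0.0, -0.0, -0.8]
gripper_width: 0.4
gripper_force: 0.0
```

```bash
python3 - <<'E'
from g import *
from h import *
go()
c=r.capture("scene"); i=c["img"][100:260,130:300]; cv2.imwrite("pics/s5.png",cv2.resize(i,None,fx=3.5,fy=3.5,interpolation=cv2.INTER_CUBIC))
print(blocks(c,.108,(195,290,150,205)))
E
```

```text
t 14.7 tcp [ 0.4813 -0.1428  0.1952] z [ 0.384  0.013 -0.923] lean 22.6 cab [-0.1098 -0.0748  0.1952] tipcab [-0.114  -0.0752  0.2053] W 0.3996341898329757
yaxis(cab) [-0.018  0.999  0.029] spin for y level with cab y 0.006 j [  2.   1. -34.   0. -33. -95.]
[((495.23199462890625, -4.0844268798828125), (42.49559783935547, 103.1498794555664), 76.66456604003906)]
```

View pics/s5.png

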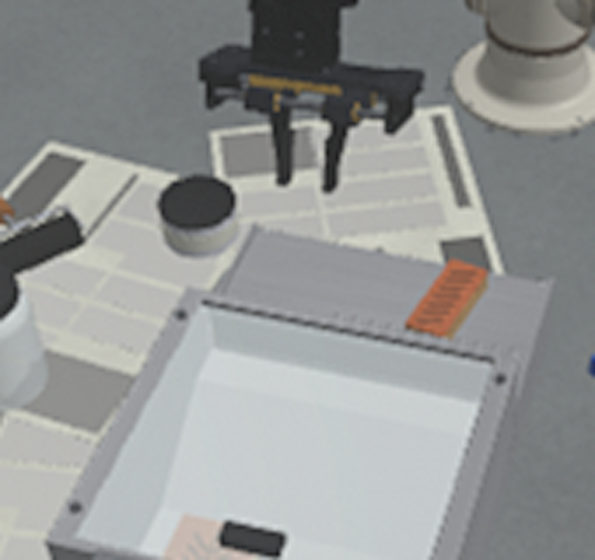

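The block lies in the well near the back wall at crop (200,540), and the flap is shut. The long block has not moved and the fingers are clear, so I hand in.

```bash
python3 -c "
from station import r
print(r.finish_job())"
```

```text
the job is handed in; nothing more can be done
None
```

The square block was pushed through the flap and lies in the well, the fingers are back out with the flap shut, the long block did not move, and the job was handed in at about 15 s; while positioning, the fingertips once pressed on the shelf at about 57 N total wrist force, under the 120 N limit.

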